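Damp reading on the dresser top

ROBOT

A 6-joint arm with a two-finger parallel gripper is mounted at the origin on the work surface. World frame = base frame: x ahead of the robot, y to its left, z up, the work surface at z = 0. Lengths are in m, angles in rad, forces in N, time in s.
With the tool pointing down it reaches from about 0.25 to 0.725 m from the base axis. Payload 4 kg.
Tool frame: the origin (TCP) lies on the centre line of the jaws, within the pads' length; the fingertips stand 25 mm ahead of it and the grasp point (between the pads) lies 6 mm ahead of it; z points along the fingers, x is the direction in which the jaws open and shut, and the axes are right-handed (so a half turn about z gives the same grasp; the last joint's range is limited). The gripper opens to 85 mm and grips with 20 to 120 N. Pads are 22 mm wide; open, the fingers measure 114 mm over their backs; the gripper's body (76 mm by 85 mm) begins 54 mm behind the grasp point. The pads swing forward as they close: fully open they stand 13 mm farther back than shut.
Start: joints at [-1.175, 0.241, 0.005, 1.335, 0, 1.571], TCP at [0.193, -0.461, 0.256] pointing down, gripper open.
Joint ranges: [-2.72, 2.72], [-1.05, 1.87], [-1.09, 1.28], [-1.99, 2.15], [-1.42, 1.44], [-3.14, 3.14]. Speed limits (rad/s): [2.79, 2.79, 3.14, 3.14, 3.14, 3.14].

INTERFACE

Orientations are given as a unit quaternion [x, y, z, w].
In Python, from workcell import bot, imaging, order gives the robot as it stands.
- The arm moves only by the tool carry_out, never from a script. Its argument "moves" is a list of rows, each a list of 5 numbers: the shift along the tool's x, y, z scaled (see below), then the turn about the tool's z scaled (see below), then the opening, from -1 (shut) to 1 (fully open). In form: [[tx, ty, tz, roll, hand], ...]. A call has 1 to 20 rows; each row is the pose to reach, as a shift and turn from the pose commanded when the call began, along the tool's axes at that moment; what a row does not reach only later rows make up. The controller multiplies each number of a shift by 0.1 m and each number of a turn by 90 degrees. A row lasts 1/10 s, in which the tool goes at most 50 mm and 8.59 degrees, less where a joint would pass 70% of its speed; a pose out of reach is approached as far as the arm can. A call with a number of a shift or a turn outside -1 to 1 is refused whole. A call with a gripper value outside its range is refused whole. The fingers move at their own pace and stop on an object; the grip force is fixed at half the most. Time passes only in rows, so rows that repeat a pose let the fingers close. It gives the time, the measured TCP pose, the force and the opening at its end, in the units of the state.
- bot.get_obs(): the state, without advancing time (a new reading comes with each control period).
- imaging.camera(name): name is "scene" or "top" or "wrist"; returns the picture (420x560x3 uint8, red, green, blue); there is no depth.
- imaging.camera_model(name): a dict with "fovy" (degrees; the focal length in pixels is half the picture's height over the tangent of half this angle, whatever the lens; pixels are square), "cx", "cy" (the principal point, pixels), "eye" and "rotation" of the camera in the world. Camera axes: x right, y up, looking along -z (the intrinsics and any distortion apply to the point x, -y, -z); pixel columns grow to the right and rows downward; lengths in m; the calibration is good to about 2 mm. A picture is of the moment at which its call begins: read the wrist's pose just before it. camera_model takes no time and is no camera call; for the wrist camera it gives the pose at the moment of the call.
- order.job_done(): hands the job in, once; it reports no verdict.
The state is a dict: "clock": time; "joint_pos": joint angles; "joint_vel": joint speeds; "tau": joint torques, N m; "eef_pos": TCP position; "tool_rot": TCP orientation; "ft_force": force on the tool from outside, world axes, zero at the start; "ft_torque": the same for the moment, N m; "grip_width": finger opening in m.
Only numpy, scipy, OpenCV 4.12 (cv2) and the standard library are available. Lean on these libraries where they do the work, as an engineer would, in place of code of your own. Each camera call takes 0.05 s, during which the arm holds its last target.

TASK

Water has stained the dresser's oak top: take a damp reading at the pencilled cross in the stain. Lift the orange moisture meter out of its charging dock and, holding it upright with its two sprung feet in line with the wood grain (which runs along the dresser's long side) and one on either side of the cross, press it gently down on the cross until both feet are about half sunk into the meter, never right to their stops. Leave the kettle, jar and saucer where they are, and finish while still holding the meter there, pressed lightly on the wood.

Things in the scene. Friction and masses are not known exactly. Their poses are not given: they have to be found in the camera images.
- meter: Loose orange moisture meter, 150 mm tall with its feet, 0.18 kg, upright in its dock at the start. Origin: midway between the tips of its two feet, springs out; own z points up the meter. Housing 28 (x) x 44 (y) mm, from 14 to 150 mm above the origin, display on the +x face. The two sprung feet point down from it, 15 mm either side of the origin along own y: own y is the line of the feet.
- meter_grip (a point): Place to grip: on the meter's axis, 110 mm above its origin, 40 mm below its top. Black rubber side grips on the two y faces, 20 mm wide, 75 to 137 mm above the origin, 48 mm over both: fingers close along the meter's own y.
- foot_a (a joint): How far the foot at the meter's own y = -15 mm (black, 9 mm diameter) is pushed up into the meter, m: 0 = fully out (14 mm shows below the housing), 0.005 = half sunk, 0.010 = at its stop. Spring: 0.5 N at 0 plus 0.5 N for each mm, so 3 N half sunk (6 N for both feet), 5.5 N at the stop.
- foot_b (a joint): The same for the foot at the meter's own y = +15 mm.
- dock: Charging dock, grey plastic, fixed. Base 90 (x) x 100 (y) x 12 mm; on it a pocket 52 x 66 mm outside, mouth 58 mm above the dresser top. Origin: centre of the underside, at z = 0. The meter stands in it with about 2 mm play, axes alike, its origin 16 mm above the dock's, its feet hanging free. It lifts straight up and is clear once its origin is 60 mm above the dresser top.
- cross (a point): Middle of the pencilled cross (two dark lines 40 mm long), at the height of the dresser top, in the middle of a brown water stain about 100 mm across, flat in the wood (no height).
- table: The dresser: oak-veneer top 1.2 m (x) x 1.5 m (y), origin at the middle of its surface, z = 0. The grain and the faint veneer joints run along its long side, its own y (= world y, left to right of the robot).
- kettle: Loose chrome kettle, base 164 mm in diameter, 196 mm tall over its arched handle, spout reaching 125 mm from the axis along own x. Origin: centre of its underside. To be left alone.
- jar: Loose glass swing-top jar, 90 mm in diameter, 141 mm tall. Origin: centre of its underside. To be left alone.
- saucer: Loose grey stoneware saucer, 150 mm in diameter, 20 mm high. Origin: centre of its underside. To be left alone.

How it is judged:
On the way:
1. the meter is lifted clear of its dock in the fingers (height (world z) of meter above 0.065 m and contact force between meter and dock below 0.1 N and contact force between the fingers and meter above 2 N), for 0.2 s.
At the end, for the whole second after the job is handed in: Meter held in the fingers and still, upright within 5.7 degrees, feet in line with the grain within 8.6 degrees, their midpoint within 8 mm of the cross, both feet 2.5 to 8 mm in (of 10), 2.5 to 11 N on the wood, clear of the dock (value of joint foot_a between 0.0025 and 0.008 m and value of joint foot_b between 0.0025 and 0.008 m and contact force between meter and table between 2.5 and 11 N and horizontal distance between meter and cross below 0.008 m and angle between meter's own z axis and vertical below 0.1 rad and angle between the y axis of meter and the y axis of table, either way round below 0.15 rad and contact force between the fingers and meter above 2 N and contact force between meter and dock below 0.1 N and linear speed of meter below 0.01 m/s); the arm keeps its last pose, push and grip.
It fails at once if a foot is driven to its stop (value of joint any of foot_a, foot_b above 0.0098 m).
It fails at once if the meter is pushed hard against the dresser (over 18 N) (contact force between meter and table above 18 N).
It fails at once if the kettle, jar or saucer is moved by more than 15 mm (distance of any of kettle, jar, saucer from where it was at the start of the episode above 0.015 m).
It also fails if it takes over 45 s, if anything falls off the work surface, if the arm or the gripper's body presses on something with over 40 N, if the wrist force passes 120 N, or if a joint passes its speed limit or range.

## Working session

There is one attempt and no reset: what is moved stays moved. The work goes in short steps, Python scripts to look and compute and a tool call to move; the robot and the scene stay as the last step left them, time stands still between calls to the robot, and variables do not carry over. Pictures are saved under pics/ and viewed, and the job is handed in when it is done.

Besides the shell and the picture viewer there is one more tool, called after "Emit:" as name([rows], argument=value, ...), one row to a line, values as JSON. carry_out: Moves the arm, as the interface text tells. Its arguments: {"type":"object","properties":{"moves":{"type":"array","items":{"type":"array","items":{"type":"number","minimum":-1,"maximum":1}}}},"required":["moves"]}

```bash
mkdir -p pics; ls; python3 - <<'E'
from workcell import bot, imaging, order
import cv2
print(bot.get_obs())
for n in ["scene","top","wrist"]:
    m=imaging.camera_model(n); print(n,m)
    cv2.imwrite(f"pics/{n}0.png",imaging.camera(n)[:,:,::-1])
E
```

```text
pics
{'clock': 0.0, 'joint_pos': array([-1.17500371e+00,  2.41417817e-01,  3.70652776e-03,  1.33523325e+00,
        7.52383304e-06,  1.57080324e+00]), 'joint_vel': array([ 0.00055369,  0.00017973,  0.00039161, -0.00033775, -0.00016709,
        0.00121268]), 'tau': array([ 6.91492414e-05, -3.72318292e+01,  2.52406257e+01,  1.69341668e-02,
        4.62652031e-05,  2.95126569e-06]), 'eef_pos': array([ 0.19254008, -0.46079037,  0.25540376]), 'tool_rot': array([ 8.32325556e-01, -5.54286040e-01, -8.91926154e-04, -5.98487807e-04]), 'ft_force': array([-1.38668686, -0.89674327,  0.16393457]), 'ft_torque': array([-0.00190574,  0.03806663,  0.03236823]), 'grip_width': 0.08523147515007168}
scene {'fovy': 44.13836641780011, 'cx': 282.9519785854898, 'cy': 205.58290380760343, 'eye': array([ 1.32345418, -0.0856347 ,  1.28567068]), 'rotation': array([0.19956627, 0.17968495, 0.65125203, 0.7097587 ])}
top {'fovy': 54.225436539861654, 'cx': 274.19215589130744, 'cy': 201.4676011295322, 'eye': array([ 0.36401131, -0.01950667,  1.44948909]), 'rotation': array([ 0.06383968, -0.06430278, -0.69358151,  0.71465679])}
wrist {'fovy': 58.589961943506665, 'cx': 278.84226338302545, 'cy': 217.21543396006658, 'eye': array([ 0.26133942, -0.4319864 ,  0.37196936]), 'rotation': array([-0.12219014,  0.08262292, -0.54826051,  0.82319708])}
```

View pics/scene0.png

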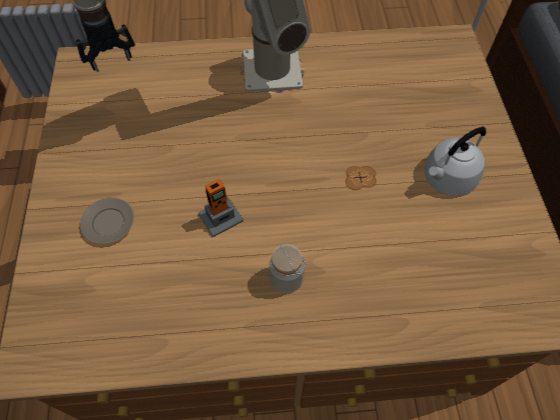

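View pics/top0.png

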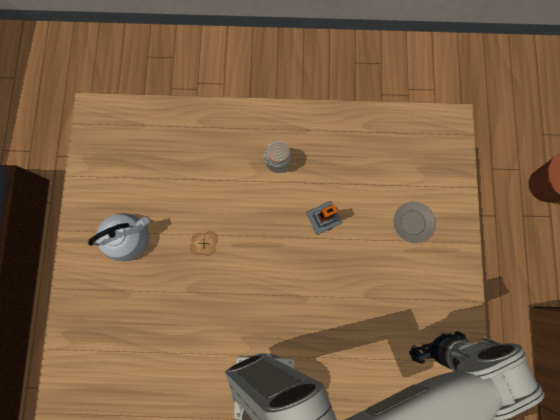

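View pics/wrist0.png

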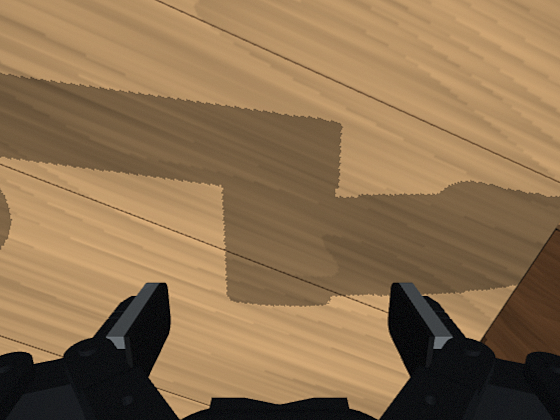

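The scene picture shows the meter in its dock at about (217,205) and the cross at (360,177). In the top picture the dock is at (324,217) and the cross at (204,243). I'll enlarge both.

```bash
cat > h.py <<'E'
import numpy as np, cv2
from scipy.spatial.transform import Rotation as R
from workcell import bot, imaging, order
def f(m): return 210/np.tan(np.radians(m['fovy'])/2)
def px2w(m,u,v,z):
    d=R.from_quat(m['rotation']).apply([(u-m['cx'])/f(m),-(v-m['cy'])/f(m),-1])
    e=np.array(m['eye']); return e+d*(z-e[2])/d[2]
def w2px(m,p):
    c=R.from_quat(m['rotation']).inv().apply(np.array(p)-m['eye'])
    return np.array([m['cx']-f(m)*c[0]/c[2], m['cy']+f(m)*c[1]/c[2]])
def crop(img,u0,v0,w,h,s,name):
    cv2.imwrite(name,cv2.resize(img[v0:v0+h,u0:u0+w],None,fx=s,fy=s,interpolation=cv2.INTER_CUBIC))
E
python3 - <<'E'
from h import *
t=cv2.imread('pics/top0.png');s=cv2.imread('pics/scene0.png')
crop(t,290,185,70,60,6,'pics/a.png'); crop(s,185,165,70,75,6,'pics/b.png')
a=cv2.imread('pics/a.png');b=cv2.imread('pics/b.png')
c=np.zeros((450,840,3),np.uint8);c[:360,:420]=a;c[:450,420:]=b
cv2.imwrite('pics/ab.png',c[:, :])
mt=imaging.camera_model('top');ms=imaging.camera_model('scene')
print(px2w(mt,204,243,0),px2w(ms,360,177,0))
print(px2w(mt,0,0,0)) 
for n,m in(('t',mt),('s',ms)): print(n,w2px(m,[0.6,0.75,0]),w2px(m,[0.6,-.75,0]),w2px(m,[0,0,0]))
E
```

```text
[0.47367816 0.22645241 0.        ] [0.46930897 0.22766778 0.        ]
[1.40378089 1.08697203 0.        ]
t [ 60.15667246 203.32627573] [478.96293141 215.80365746] [263.5949318  388.09538343]
s [544.03349591 201.460996  ] [ 19.97639009 240.14181863] [272.41987143  69.38657159]
```

View pics/ab.png

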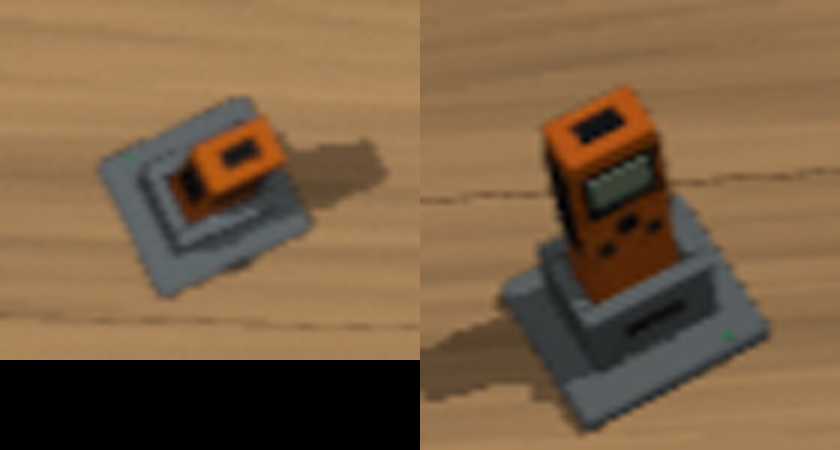

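```bash
python3 - <<'E'
from h import *
mt=imaging.camera_model('top');ms=imaging.camera_model('scene')
T=lambda u,v,z:px2w(mt,290+u/6-.4,185+v/6-.4,z)
S=lambda u,v,z:px2w(ms,185+(u-420)/6-.4,165+v/6-.4,z)
P=np.array([T(*q,.012) for q in[(100,162),(245,97),(312,220),(168,297)]])
print(P.round(4),P.mean(0));
for i in range(4):
  d=P[(i+1)%4]-P[i];print(np.linalg.norm(d),np.degrees(np.arctan2(d[1],d[0])))
P=np.array([S(*q,.012) for q in[(500,293),(588,428),(770,328),(680,200)]])
print(P.round(4),P.mean(0));
for i in range(4):
  d=P[(i+1)%4]-P[i];print(np.linalg.norm(d),np.degrees(np.arctan2(d[1],d[0])))
print('mtop',T(234,156,.166),S(600,127,.166))
for q in [((545,127),(627,87)),((560,168),(660,122))]:
  d=S(*q[1],.166)-S(*q[0],.166);print(np.linalg.norm(d),np.degrees(np.arctan2(d[1],d[0])))
E
```

```text
[[ 0.5947 -0.1313  0.012 ]
 [ 0.6364 -0.2169  0.012 ]
 [ 0.5639 -0.2567  0.012 ]
 [ 0.5159 -0.1724  0.012 ]] [ 0.57768564 -0.19434661  0.012     ]
0.09517823984997677 -64.01669617639396
0.08272345225822049 -151.2235139318245
0.09703065911036048 119.64550514304601
0.08885470179917447 27.516178754975115
[[ 0.5626 -0.2556  0.012 ]
 [ 0.6385 -0.2153  0.012 ]
 [ 0.5925 -0.129   0.012 ]
 [ 0.5177 -0.1689  0.012 ]] [ 0.57782086 -0.19221602  0.012     ]
0.0859480095191228 27.96151350982486
0.09780933961097737 118.07830032927838
0.08472667687889321 -151.8881962675547
0.09759224770442691 -62.63865858247232
mtop [ 0.57529746 -0.19010216  0.166     ] [ 0.57516095 -0.19196811  0.166     ]
0.03986503961317106 116.58421359387901
0.04760825729103439 114.7965394866795
```

Emit:
carry_out([
  [-0.2,-0.5,0,-0.1,1],
  [-0.2,-1,0,-0.2,1],
  [-0.2,-1,0,-0.3,1],
  [-0.2,-1,0,-0.4,1],
  [-0.2,-1,0,-0.5,1],
  [-0.2,-1,0,-0.6,1],
  [-0.2,-1,0,-0.7,1],
  [-0.2,-1,0,-0.8,1],
  [-0.2,-1,0,-0.9,1],
  [-0.2,-1,0,-1,1],
  [-0.2,-1,0,-1,1],
  [-0.2,-1,0,-1,1],
])

```text
clock: 1.35
eef_pos: [0.2772, -0.4041, 0.256]
tool_rot: [0.981, 0.197, -0.0, -0.0]
ft_force: [0.3, 0.9, 0.5]
grip_width: 0.0856
```

```bash
cat >> h.py <<'E'
def st():
    o=bot.get_obs(); X=R.from_quat(o['tool_rot']).as_matrix()
    print('t',round(o['clock'],2),'q',np.round(o['joint_pos'],3),'p',o['eef_pos'].round(4),'hd',round(np.degrees(np.arctan2(X[1,0],X[0,0])),2),'z',X[:,2].round(3),'F',o['ft_force'].round(2),'w',round(o['grip_width'],4))
    return o,X
def to(p,hd=None):
    o,X=st(); d=X.T@(np.array(p)-o['eef_pos']); print('shift(0.1m)',(d*10).round(3))
    if hd is not None: print('roll', round(-((hd-np.degrees(np.arctan2(X[1,0],X[0,0]))+180)%360-180)/90,3))
E
python3 - <<'E'
from h import *
to([.576,-.191,.255],117.5)
E
```

```text
t 1.35 q [-0.97   0.222 -0.02   1.33   0.     0.206] p [ 0.2772 -0.4041  0.256 ] hd 22.67 z [-0.     0.001 -1.   ] F [0.31 0.93 0.52] w 0.0856
shift(0.1m) [ 3.578 -0.815  0.01 ]
roll -1.054
```

Emit:
carry_out([
  [0.5,-0.2,0,-0.1,1],
  [1,-0.3,0,-0.2,1],
  [1,-0.3,0,-0.2,1],
  [1,-0.3,0,-0.2,1],
])

```text
clock: 1.75
eef_pos: [0.3589, -0.3372, 0.256]
tool_rot: [0.937, 0.348, -0.0, -0.0]
ft_force: [-0.8, 0.1, -0.4]
grip_width: 0.0851
```

```bash
python3 - <<'E'
from h import *
to([.576,-.191,.255],117.5)
E
```

```text
t 1.75 q [-0.754  0.226 -0.014  1.331 -0.     0.106] p [ 0.3589 -0.3372  0.256 ] hd 40.75 z [-0.001  0.    -1.   ] F [-0.8   0.06 -0.39] w 0.0851
shift(0.1m) [2.599 0.31  0.009]
roll -0.853
```

Emit:
carry_out([
  [0.5,0.1,0,-0.05,1],
  [1,0.1,0,-0.1,1],
  [1,0.1,0,-0.1,1],
  [1,0.1,0,-0.1,1],
])

```text
clock: 2.15
eef_pos: [0.4401, -0.2806, 0.2559]
tool_rot: [0.908, 0.42, -0.001, -0.0]
ft_force: [-0.5, 0.6, -0.3]
grip_width: 0.0857
```

```bash
python3 - <<'E'
from h import *
to([.576,-.191,.255],117.5)
E
```

```text
t 2.15 q [-5.67e-01  2.85e-01  6.30e-02  1.35e+00 -1.00e-03  1.37e-01] p [ 0.4401 -0.2806  0.2559] hd 49.62 z [-0.001 -0.    -1.   ] F [-0.45  0.62 -0.26] w 0.0857
shift(0.1m) [1.563 0.455 0.007]
roll -0.754
```

Emit:
carry_out([
  [0.5,0,0,-0.1,1],
  [1,0,0,-0.2,1],
  [1,0,0,-0.3,1],
  [1,0,0,-0.4,1],
  [1,0,0,-0.5,1],
  [1,0,0,-0.6,1],
  [1,0,0,-0.7,1],
  [1,0,0,-0.76,1],
  [1,0,0,-0.76,1],
  [1,0,0,-0.76,1],
])

```text
clock: 3.15
eef_pos: [0.5041, -0.2057, 0.2564]
tool_rot: [0.517, 0.856, -0.0, -0.0]
ft_force: [0.5, -0.6, 0.9]
grip_width: 0.0854
```

```bash
python3 - <<'E'
from h import *
to([.576,-.191,.255],117.5)
m=imaging.camera_model('wrist'); print(m, w2px(m,[.576,-.191,.166]))
cv2.imwrite('pics/w1.png',imaging.camera('wrist')[:,:,::-1])
E
```

```text
t 3.15 q [-0.387  0.329  0.126  1.368 -0.    -0.871] p [ 0.5041 -0.2057  0.2564] hd 117.72 z [-0. -0. -1.] F [ 0.48 -0.64  0.94] w 0.0854
shift(0.1m) [-0.204  0.705  0.013]
roll 0.002
{'fovy': 58.589961943506665, 'cx': 278.84226338302545, 'cy': 217.21543396006658, 'eye': array([ 0.43829028, -0.23991091,  0.37285956]), 'rotation': array([-0.07616668, -0.12611267,  0.84645066,  0.51167912])} [246.53445978 338.99357384]
```

View pics/w1.png

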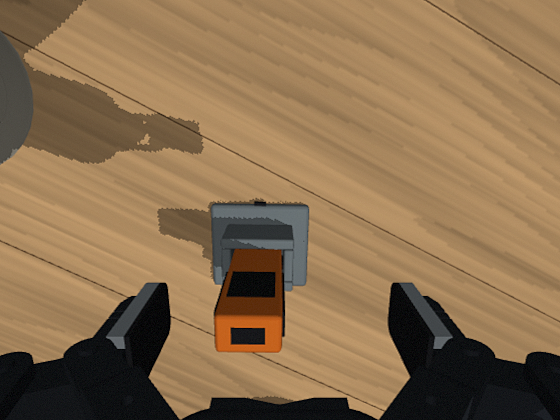

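The wrist picture shows the meter's top face with corners near (217,317), (283,317), (282,351) and (216,352). The dock base corners are near (213,204), (308,206) and (307,285).

```bash
python3 - <<'E'
from h import *
m=imaging.camera_model('wrist'); 
P=np.array([px2w(m,*q,.166) for q in[(217,317.5),(283,316.5),(281.5,351),(216,352)]]);print(P.round(4),P.mean(0))
for i in range(4):
  d=P[(i+1)%4]-P[i];print(np.linalg.norm(d),np.degrees(np.arctan2(d[1],d[0])))
D=np.array([px2w(m,*q,.012) for q in[(212.5,204),(308,206),(307,285.5)]])
for i in range(2):
  d=D[(i+1)]-D[i];print(np.linalg.norm(d),np.degrees(np.arctan2(d[1],d[0])))
print((D[0]+D[2])/2)
im=cv2.imread('pics/w1.png');crop(im,180,190,160,180,3,'pics/w1c.png')
E
```

```text
[[ 0.5708 -0.214   0.166 ]
 [ 0.5508 -0.1776  0.166 ]
 [ 0.5738 -0.1665  0.166 ]
 [ 0.5942 -0.2038  0.166 ]] [ 0.57240366 -0.19049739  0.166     ]
0.0415249673629689 118.74329125716352
0.025457884043768447 25.756176538229333
0.04251218141289497 -61.218636471569454
0.025556504559650188 -156.45130139526202
0.09529541775081977 116.51599239764123
0.0879008048961598 28.365684275212658
[ 0.57186426 -0.18987147  0.012     ]
```

View pics/w1c.png

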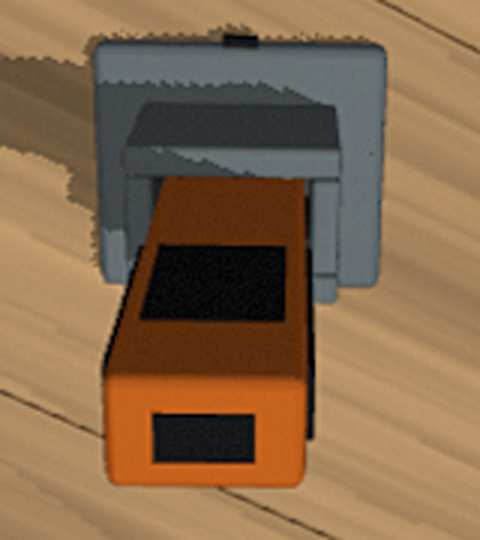

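```bash
python3 - <<'E'
from h import *
to([.5733,-.1905,.132],117.7)
E
```

```text
t 3.2 q [-0.387  0.33   0.126  1.368 -0.    -0.872] p [ 0.5043 -0.2055  0.2564] hd 117.78 z [-0. -0. -1.] F [ 0.66 -0.06  0.07] w 0.0854
shift(0.1m) [-0.189  0.681  1.243]
roll 0.001
```

Emit:
carry_out([
  [-0.1,0.4,0,0,1],
  [-0.19,0.68,0,0,1],
  [-0.19,0.68,0.2,0,1],
  [-0.19,0.68,0.5,0,1],
  [-0.19,0.68,0.5,0,1],
  [-0.19,0.68,0.5,0,1],
])

```text
clock: 3.8
eef_pos: [0.5734, -0.1892, 0.2061]
tool_rot: [0.515, 0.857, -0.0, -0.001]
ft_force: [0.2, -1.1, 1.2]
grip_width: 0.0857
```

```bash
python3 - <<'E'
from h import *
to([.5733,-.1905,.132],117.7)
m=imaging.camera_model('wrist'); print(w2px(m,[.5733,-.1905,.166]))
cv2.imwrite('pics/w2.png',imaging.camera('wrist')[:,:,::-1])
E
```

```text
t 3.8 q [-0.319  0.472  0.21   1.31  -0.    -0.807] p [ 0.5734 -0.1892  0.2061] hd 117.98 z [-0.002  0.001 -1.   ] F [ 0.2  -1.11  1.24] w 0.0857
shift(0.1m) [-0.012 -0.006  0.741]
roll 0.003
[275.60401338 271.14478049]
```

View pics/w2.png

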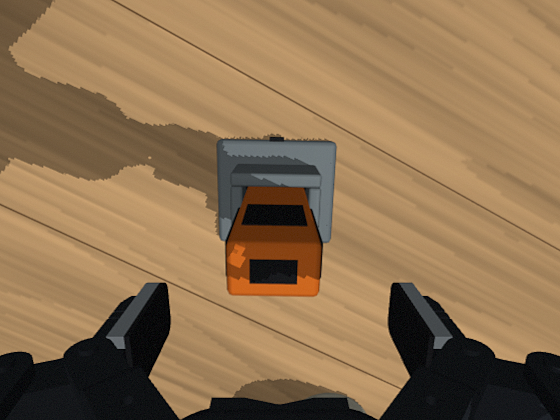

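The meter's top face is centred at (274,270) and the predicted point is (275.6,271.1), so it sits between the fingers. I'll descend and close.

Emit:
carry_out([
  [0,0,0.3,0,1],
  [0,0,0.6,0,1],
  [0,0,0.74,0,1],
  [0,0,0.74,0,1],
  [0,0,0.74,0,1],
  [0,0,0.74,0,-1],
  [0,0,0.74,0,-1],
  [0,0,0.74,0,-1],
  [0,0,0.74,0,-1],
  [0,0,0.74,0,-1],
  [0,0,0.74,0,-1],
  [0,0,0.74,0,-1],
  [0,0,0.74,0,-1],
])

```text
clock: 5.15
eef_pos: [0.5751, -0.1896, 0.134]
tool_rot: [0.515, 0.857, 0.0, 0.002]
ft_force: [0.3, -1.2, 6.3]
grip_width: 0.0472
```

```bash
python3 - <<'E'
from h import *
to([.5733,-.1905,.132],117.7)
m=imaging.camera_model('wrist'); print(w2px(m,[.5733,-.1905,.166]))
cv2.imwrite('pics/w3.png',imaging.camera('wrist')[:,:,::-1])
E
```

```text
t 5.15 q [-0.318  0.519  0.091  1.14  -0.    -0.808] p [ 0.5751 -0.1896  0.134 ] hd 118.07 z [ 0.003 -0.001 -1.   ] F [ 0.27 -1.19  6.35] w 0.0472
shift(0.1m) [ 0.   -0.02  0.02]
roll 0.004
[277.4812877  380.46583374]
```

View pics/w3.png

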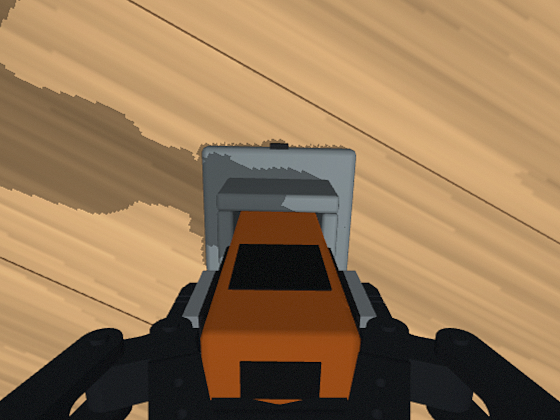

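The picture shows the meter gripped between the pads at a width of 47 mm. I'll lift it straight up.

Emit:
carry_out([
  [0,0,-0.1,0,-1],
  [0,0,-0.3,0,-1],
  [0,0,-0.5,0,-1],
  [0,0,-0.7,0,-1],
  [0,0,-0.9,0,-1],
  [0,0,-1,0,-1],
  [0,0,-1,0,-1],
  [0,0,-1,0,-1],
  [0,0,-1,0,-1],
])

```text
clock: 6.1
eef_pos: [0.5733, -0.1887, 0.2307]
tool_rot: [0.514, 0.858, -0.0, -0.001]
ft_force: [-0.2, -0.8, -1.4]
grip_width: 0.0473
```

```bash
python3 - <<'E'
from h import *
to([.472,.227,.25],90)
for n in ['wrist','scene','top']: cv2.imwrite(f'pics/{n}4.png',imaging.camera(n)[:,:,::-1])
mt=imaging.camera_model('top');print('jar',px2w(mt,278,150,.141))
s=cv2.imread('pics/scene4.png');t=cv2.imread('pics/top4.png')
c=np.zeros((480,800,3),np.uint8)
c[:,:400]=cv2.resize(s[110:230,170:270],(400,480),interpolation=2);c[:,400:]=cv2.resize(t[150:270,270:370],(400,480),interpolation=2);cv2.imwrite('pics/st4.png',c)
E
```

```text
t 6.1 q [-0.318  0.462  0.257  1.369  0.    -0.808] p [ 0.5733 -0.1887  0.2307] hd 118.08 z [-0.003  0.001 -1.   ] F [-0.24 -0.77 -1.38] w 0.0473
shift(0.1m) [ 4.145  1.063 -0.186]
roll 0.312
jar [ 0.77812297 -0.02427227  0.141     ]
```

View pics/st4.png

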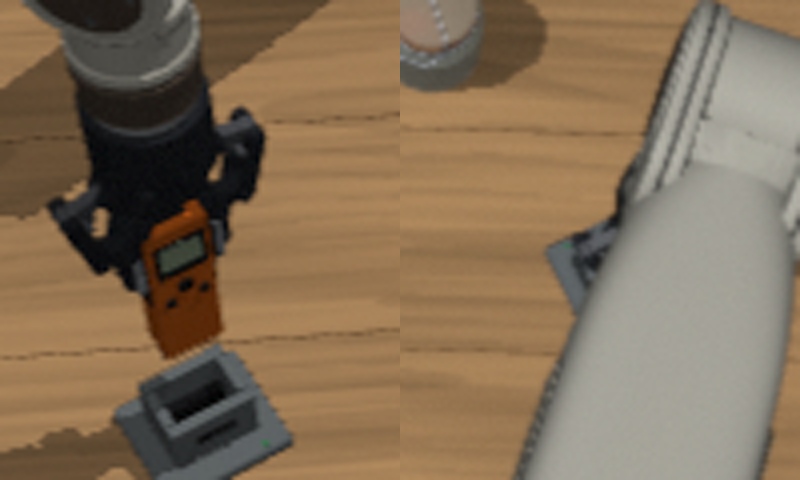

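View pics/wrist4.png

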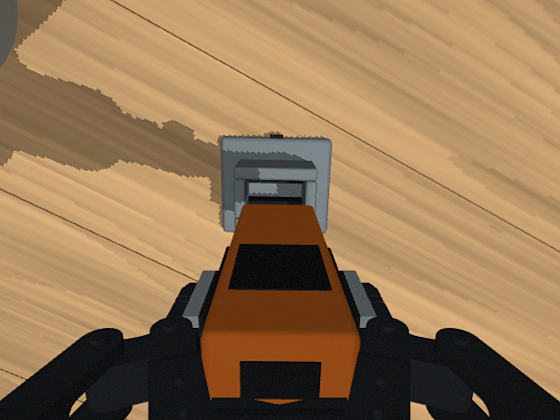

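Lifted clear. The scene view shows the meter hanging above the empty pocket and the dock still visible under it. Now I'll carry it towards the cross.

Emit:
carry_out([
  [0.2,0.05,0,0.05,-1],
  [0.5,0.1,-0.1,0.1,-1],
  [0.8,0.2,-0.1,0.2,-1],
  [1,0.25,-0.1,0.3,-1],
  [1,0.25,-0.1,0.31,-1],
  [1,0.25,-0.1,0.31,-1],
])

```text
clock: 6.85
eef_pos: [0.549, -0.0888, 0.2421]
tool_rot: [0.705, 0.709, -0.0, 0.0]
ft_force: [0.2, -1.0, -1.5]
grip_width: 0.0474
```

```bash
python3 - <<'E'
from h import *
to([.472,.227,.25],90)
E
```

```text
t 6.85 q [-1.600e-01  3.590e-01  1.310e-01  1.343e+00 -1.000e-03 -1.650e-01] p [ 0.549  -0.0888  0.2421] hd 90.3 z [-0. -0. -1.] F [ 0.21 -1.02 -1.49] w 0.0474
shift(0.1m) [ 3.162 -0.753 -0.08 ]
roll 0.003
```

Emit:
carry_out([
  [0.3,-0.1,0,0,-1],
  [0.7,-0.2,0,0,-1],
  [1,-0.25,0,0,-1],
  [1,-0.25,0,0,-1],
])

```text
clock: 7.25
eef_pos: [0.5233, 0.013, 0.2422]
tool_rot: [0.704, 0.71, 0.0, -0.001]
ft_force: [-0.4, -0.3, -1.5]
grip_width: 0.0478
```

Emit:
carry_out([
  [0.3,-0.1,0,0,-1],
  [0.7,-0.2,0,0,-1],
  [1,-0.25,0,0,-1],
  [1,-0.25,0,0,-1],
])

```text
clock: 7.65
eef_pos: [0.4985, 0.1126, 0.2422]
tool_rot: [0.704, 0.71, 0.0, -0.0]
ft_force: [-0.6, -0.5, -1.7]
grip_width: 0.0473
```

Emit:
carry_out([
  [0.3,-0.1,0,0,-1],
  [0.7,-0.2,0,0,-1],
  [1,-0.25,0,0,-1],
  [1,-0.25,0,0,-1],
  [1,-0.25,0,0,-1],
])

```text
clock: 8.15
eef_pos: [0.4738, 0.2099, 0.242]
tool_rot: [0.706, 0.708, -0.0, 0.0]
ft_force: [0.6, -0.4, -2.1]
grip_width: 0.0476
```

```bash
python3 - <<'E'
from h import *
to([.472,.227,.25],90)
m=imaging.camera_model('wrist'); print(w2px(m,[.472,.227,0]))
for n in ['wrist','scene','top']: cv2.imwrite(f'pics/{n}5.png',imaging.camera(n)[:,:,::-1])
E
```

```text
t 8.15 q [ 4.180e-01  2.830e-01  2.500e-02  1.312e+00 -1.000e-03  4.140e-01] p [0.4738 0.2099 0.242 ] hd 90.2 z [ 0.    -0.001 -1.   ] F [ 0.62 -0.4  -2.15] w 0.0476
shift(0.1m) [ 0.171 -0.018 -0.08 ]
roll 0.002
[296.32756152 181.04991361]
```

View pics/wrist5.png

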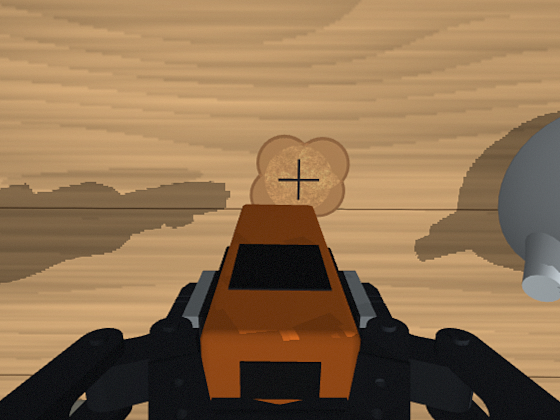

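View pics/scene5.png

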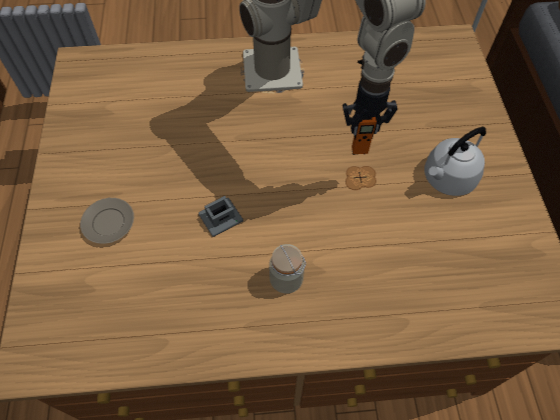

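The wrist picture shows the pencilled cross at (298.5,180), just past the meter's lower edge (columns 243–316, row 205).

```bash
python3 - <<'E'
from h import *
o,X=st();m=imaging.camera_model('wrist'); t=o['eef_pos']
print('cross',px2w(m,298.5,180,0))
for L in(.116,.118):
  for z in(.014,.15):
    print(L,z,[w2px(m,t+X@np.array([a,-.014,L-z])).round(1) for a in(-.022,.022)])
crop(cv2.imread('pics/wrist5.png'),190,120,180,150,4,'pics/w5c.png')
crop(cv2.imread('pics/wrist5.png'),190,270,180,150,4,'pics/w5d.png')
E
```

```text
t 8.3 q [ 4.160e-01  2.830e-01  2.400e-02  1.313e+00 -1.000e-03  4.150e-01] p [0.4737 0.2092 0.2422] hd 90.06 z [-0.    -0.001 -1.   ] F [ 0.7   0.38 -2.78] w 0.0475
cross [0.47089223 0.22853765 0.        ]
0.116 0.014 [array([241.8, 207.3]), array([314.5, 207.3])]
0.116 0.15 [array([192. , 347.8]), array([362.6, 347.8])]
0.118 0.014 [array([242.1, 206.4]), array([314.2, 206.4])]
0.118 0.15 [array([193.7, 343.1]), array([361., 343.])]
```

View pics/w5c.png

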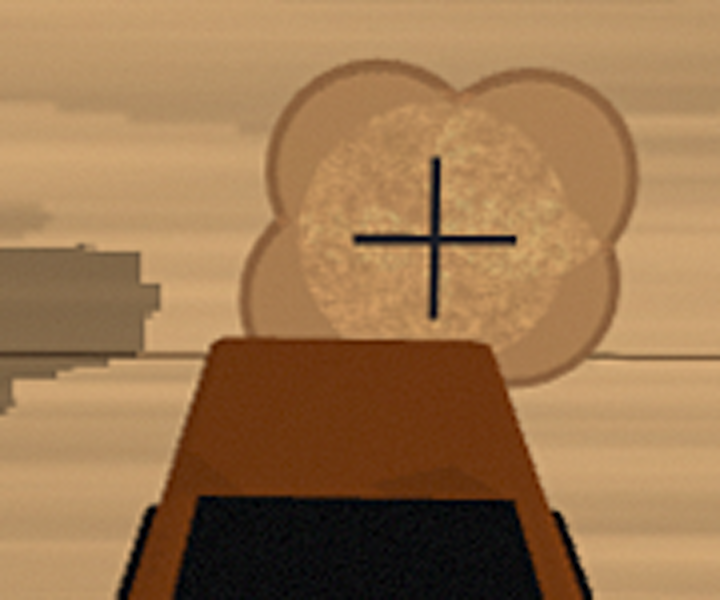

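View pics/w5d.png

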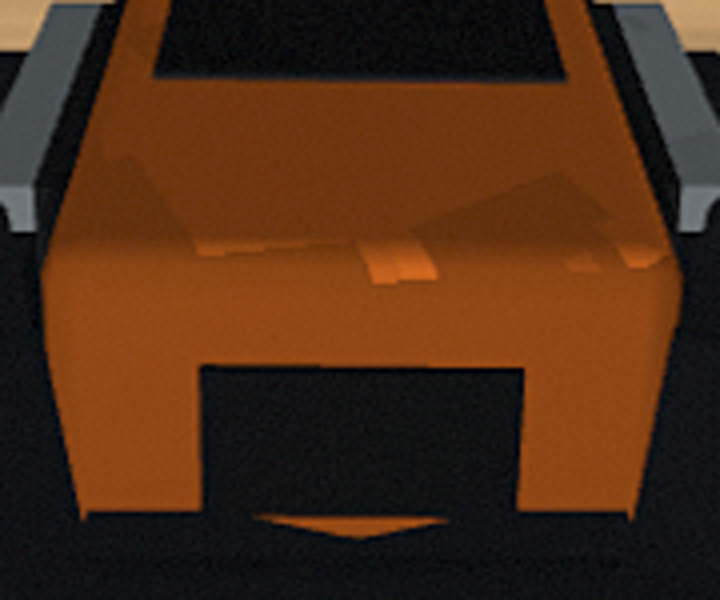

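```bash
python3 - <<'E'
from h import *
m=imaging.camera_model('wrist');s=imaging.camera_model('scene');t=imaging.camera_model('top')
for z in(.08,.11,.14,.17): print(z,px2w(m,527,285,z)[:2],px2w(s,434,173,z)[:2],px2w(t,148,221,z)[:2])
to([.4709,.2285,.142],90)
E
```

```text
0.08 [0.54252893 0.41386981] [0.52649456 0.41946413] [0.5357241  0.40541328]
0.11 [0.52711513 0.39187323] [0.54632484 0.40689605] [0.53196257 0.39610499]
0.14 [0.51170133 0.36987666] [0.56615512 0.39432797] [0.52820103 0.3867967 ]
0.17 [0.49628753 0.34788008] [0.5859854  0.38175989] [0.52443949 0.37748842]
t 8.3 q [ 4.160e-01  2.830e-01  2.400e-02  1.313e+00 -1.000e-03  4.150e-01] p [0.4737 0.2092 0.2422] hd 90.06 z [-0.    -0.001 -1.   ] F [ 0.7   0.38 -2.78] w 0.0475
shift(0.1m) [ 0.194 -0.028  1.001]
roll 0.001
```

The spout tip is about 0.17 m from the cross in y, so the gripper clears it.

Emit:
carry_out([
  [0.1,-0.01,0.1,0,-1],
  [0.19,-0.03,0.3,0,-1],
  [0.19,-0.03,0.5,0,-1],
  [0.19,-0.03,0.7,0,-1],
  [0.19,-0.03,0.85,0,-1],
  [0.19,-0.03,0.85,0,-1],
  [0.19,-0.03,0.85,0,-1],
  [0.19,-0.03,0.85,0,-1],
])

```text
clock: 9.1
eef_pos: [0.4707, 0.23, 0.1582]
tool_rot: [0.706, 0.708, 0.001, 0.0]
ft_force: [-0.6, -0.3, -1.5]
grip_width: 0.0476
```

```bash
python3 - <<'E'
from h import *
o,X=st();m=imaging.camera_model('wrist'); t=o['eef_pos']
for L in(.118,.122):
  print(L,[w2px(m,t+X@np.array([a,-.014,L-.014])).round(1) for a in(-.022,.022)],'foot', [w2px(m,t+X@np.array([a,0,L])).round(1) for a in(-.015,.015)])
print('cross',w2px(m,[.4709,.2285,0]),'tip',w2px(m,[.4509,.2285,0]))
i=imaging.camera('wrist')[:,:,::-1];cv2.imwrite('pics/w6.png',i);crop(i,190,120,180,150,4,'pics/w6c.png')
i=imaging.camera('scene')[:,:,::-1];cv2.imwrite('pics/s6.png',i);crop(i,310,110,100,100,6,'pics/s6c.png')
F=[]
for _ in range(6): imaging.camera('top'); F.append(bot.get_obs()['ft_force'])
print(np.mean(F,0),np.std(F,0))
E
```

```text
t 9.1 q [ 0.454  0.349 -0.11   1.11   0.     0.452] p [0.4707 0.23   0.1582] hd 90.16 z [ 0.002  0.001 -1.   ] F [-0.59 -0.28 -1.54] w 0.0476
0.118 [array([242.2, 206.5]), array([314.2, 206.4])] foot [array([255.4, 221.4]), array([301.1, 221.4])]
0.122 [array([242.8, 204.8]), array([313.6, 204.7])] foot [array([255.8, 219.6]), array([300.7, 219.5])]
cross [276.19589714 205.24126243] tip [276.20436546 179.2919516 ]
[-0.25769187  0.44183492 -1.55585409] [0.20813505 0.40166178 0.37633378]
```

View pics/w6c.png

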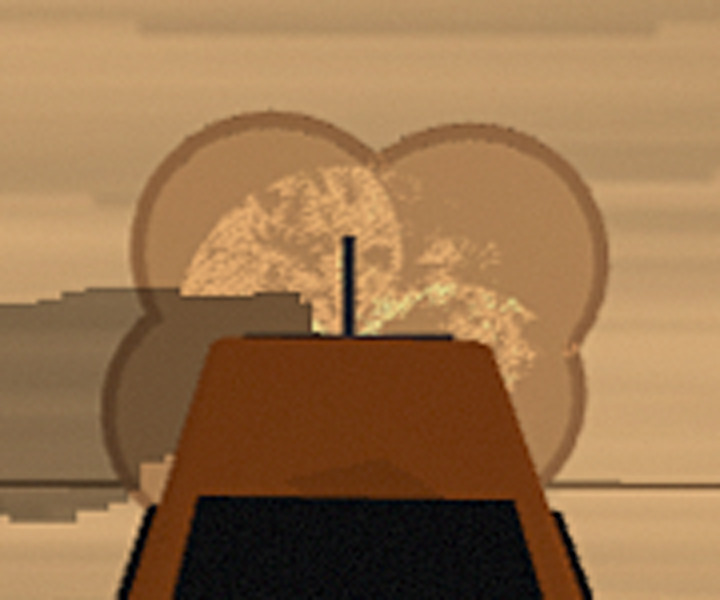

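View pics/s6c.png

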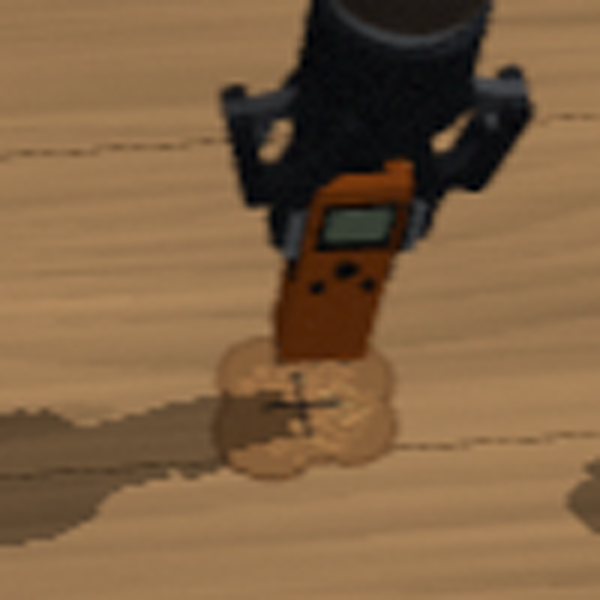

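The cross stub shows at column 277 and the housing centre at 278, so the alignment is good. I'll go down to just above contact.

Emit:
carry_out([
  [-0.01,0,0.1,0,-1],
  [-0.01,0,0.2,0,-1],
  [-0.01,0,0.26,0,-1],
  [-0.01,0,0.26,0,-1],
  [-0.01,0,0.26,0,-1],
  [-0.01,0,0.26,0,-1],
])

```text
clock: 10.1
eef_pos: [0.4703, 0.2289, 0.1315]
tool_rot: [0.706, 0.708, 0.0, 0.0]
ft_force: [0.1, -0.5, -0.6]
grip_width: 0.0474
```

```bash
python3 - <<'E'
from h import *
o,X=st();m=imaging.camera_model('wrist');s=imaging.camera_model('scene'); t=o['eef_pos']
for L in(.118,.122):
  print(L,[w2px(m,t+X@np.array([a,-.014,L-.014])).round(1) for a in(-.022,.022)])
  for p in (.014,.15): print('scene housing',[((w2px(s,t+X@np.array([a,.014,L-p]))-[310,110])*6).round(0) for a in(-.022,.022)],'foot',[((w2px(s,t+X@np.array([a,0,L]))-[310,110])*6).round(0) for a in(-.015,.015)])
print('cross',w2px(m,[.4705,.229,0]),'tip',w2px(m,[.4505,.229,0]),'scene',(w2px(s,[.4705,.229,0])-[310,110])*6)
i=imaging.camera('wrist')[:,:,::-1];cv2.imwrite('pics/w7.png',i);crop(i,190,120,180,150,4,'pics/w7c.png')
i=imaging.camera('scene')[:,:,::-1];cv2.imwrite('pics/s7.png',i);crop(i,310,110,100,100,6,'pics/s7c.png')
F=[]
for _ in range(6): imaging.camera('top'); F.append(bot.get_obs()['ft_force'])
print(np.mean(F,0),np.std(F,0))
E
```

```text
t 10.1 q [ 0.453  0.373 -0.15   1.047 -0.     0.45 ] p [0.4703 0.2289 0.1315] hd 90.18 z [ 0.  0. -1.] F [ 0.15 -0.45 -0.64] w 0.0474
0.118 [array([242.2, 206.5]), array([314.2, 206.4])]
scene housing [array([271., 399.]), array([359., 392.])] foot [array([277., 390.]), array([336., 386.])]
scene housing [array([308., 229.]), array([404., 222.])] foot [array([277., 390.]), array([336., 386.])]
0.122 [array([242.8, 204.8]), array([313.7, 204.7])]
scene housing [array([270., 403.]), array([358., 397.])] foot [array([276., 395.]), array([335., 391.])]
scene housing [array([307., 234.]), array([402., 227.])] foot [array([276., 395.]), array([335., 391.])]
cross [278.41234075 215.68174867] tip [278.4824615  187.35915157] scene [303.02270739 403.77749652]
[-0.01918443 -0.1295679  -1.65562054] [0.38374258 0.40988976 0.37907887]
```

View pics/w7c.png

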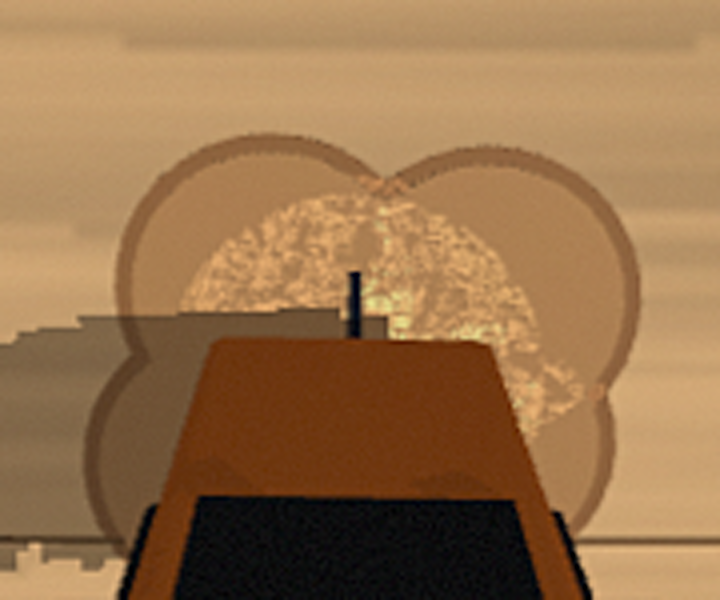

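View pics/s7c.png

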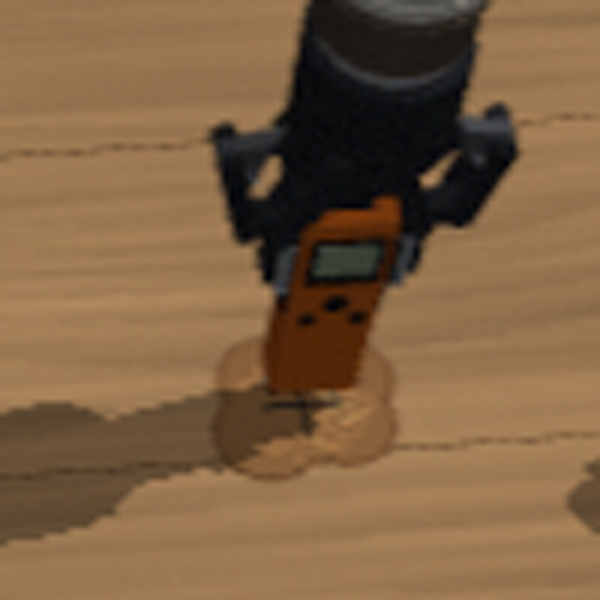

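Wrist view: the cross stub is at column 278.5 with its tip at row 187.8, as predicted for a cross at (0.4705, 0.229). The scene view suggests the meter sits about 2 mm towards -x of the TCP, so I'll correct by 1.5 mm while lowering.

Emit:
carry_out([
  [0,0.015,0.02,0,-1],
  [0,0.015,0.04,0,-1],
  [0,0.015,0.06,0,-1],
  [0,0.015,0.08,0,-1],
  [0,0.015,0.08,0,-1],
  [0,0.015,0.08,0,-1],
])

```text
clock: 11.1
eef_pos: [0.4715, 0.2287, 0.1232]
tool_rot: [0.706, 0.708, -0.0, -0.0]
ft_force: [-0.0, 0.3, -1.3]
grip_width: 0.0473
```

```bash
cat >> h.py <<'E'
def force(n=8):
    F=[];P=[]
    for _ in range(n): imaging.camera('top'); o=bot.get_obs();F.append(o['ft_force']);P.append(o['eef_pos'])
    print('F',np.mean(F,0).round(2),np.std(F,0).round(2),'p',np.mean(P,0).round(4),'t',o['clock'])
E
python3 - <<'E'
from h import *
st();force()
E
```

```text
t 11.1 q [ 0.452  0.384 -0.158  1.029  0.     0.449] p [0.4715 0.2287 0.1232] hd 90.18 z [-0. -0. -1.] F [-0.03  0.32 -1.27] w 0.0473
F [-0.09  0.26 -2.21] [0.43 0.38 0.33] p [0.4716 0.2288 0.1234] t 11.5
```

Emit:
carry_out([
  [0,0,0.02,0,-1],
  [0,0,0.04,0,-1],
  [0,0,0.04,0,-1],
  [0,0,0.04,0,-1],
])

```text
clock: 11.9
eef_pos: [0.4714, 0.2287, 0.1192]
tool_rot: [0.706, 0.708, -0.0, -0.0]
ft_force: [-0.3, 0.4, -3.1]
grip_width: 0.0473
```

```bash
python3 - <<'E'
from h import *
st();force()
E
```

```text
t 11.9 q [ 0.452  0.388 -0.164  1.02   0.     0.449] p [0.4714 0.2287 0.1192] hd 90.18 z [-0. -0. -1.] F [-0.33  0.37 -3.06] w 0.0473
F [ 0.14  0.09 -1.66] [0.43 0.51 0.3 ] p [0.4716 0.2288 0.1193] t 12.3
```

Emit:
carry_out([
  [0,0,0.02,0,-1],
  [0,0,0.03,0,-1],
  [0,0,0.03,0,-1],
  [0,0,0.03,0,-1],
])

```text
clock: 12.7
eef_pos: [0.4718, 0.2288, 0.1166]
tool_rot: [0.706, 0.708, 0.0, 0.0]
ft_force: [-0.5, -0.2, 1.5]
grip_width: 0.0473
```

```bash
python3 - <<'E'
from h import *
st();force()
i=imaging.camera('wrist')[:,:,::-1];cv2.imwrite('pics/w8.png',i);crop(i,190,120,180,150,4,'pics/w8c.png')
E
```

```text
t 12.7 q [ 0.452  0.39  -0.167  1.012 -0.     0.449] p [0.4718 0.2288 0.1166] hd 90.18 z [ 0.001  0.    -1.   ] F [-0.52 -0.23  1.47] w 0.0473
F [0.35 0.17 0.97] [0.6  0.34 0.35] p [0.4718 0.2288 0.1165] t 13.1
```

View pics/w8c.png

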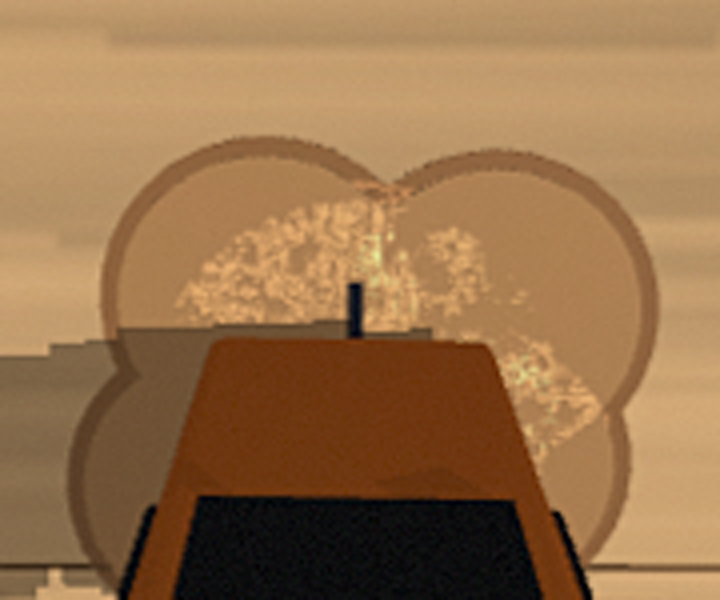

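Emit:
carry_out([
  [0,0,0.01,0,-1],
  [0,0,0.02,0,-1],
  [0,0,0.03,0,-1],
  [0,0,0.03,0,-1],
  [0,0,0.03,0,-1],
])

```text
clock: 13.65
eef_pos: [0.4718, 0.2288, 0.1136]
tool_rot: [0.706, 0.708, 0.0, 0.0]
ft_force: [-0.1, 0.2, 3.6]
grip_width: 0.0476
```

```bash
python3 - <<'E'
from h import *
st();force()
o,X=st();m=imaging.camera_model('wrist');s=imaging.camera_model('scene');t=o['eef_pos']
i=imaging.camera('wrist')[:,:,::-1];cv2.imwrite('pics/w9.png',i);crop(i,190,120,180,150,4,'pics/w9c.png')
i=imaging.camera('scene')[:,:,::-1];cv2.imwrite('pics/s9.png',i);crop(i,310,110,100,100,6,'pics/s9c.png')
for dx in(0,-.002,-.004):
  print(dx,'wrist bottom row',w2px(m,t+X@np.array([0,-.014+dx,.104])),'scene',[((w2px(s,t+X@np.array([a,.014+dx,.104]))-[310,110])*6).round(0) for a in(-.022,.022)])
print((w2px(s,[.4705,.229,0])-[310,110])*6, 'tip',px2w(m,278.7,191,0))
E
```

```text
t 13.65 q [ 0.452  0.394 -0.171  1.005 -0.     0.449] p [0.4718 0.2288 0.1136] hd 90.18 z [ 0.001  0.    -1.   ] F [-0.14  0.18  3.61] w 0.0476
F [ 0.38 -0.07  3.83] [0.53 0.42 0.48] p [0.4717 0.2288 0.1135] t 14.05
t 14.05 q [ 0.452  0.394 -0.171  1.005  0.     0.449] p [0.4717 0.2288 0.1134] hd 90.18 z [ 0.  0. -1.] F [0.52 0.14 3.97] w 0.0474
0 wrist bottom row [278.20193121 206.46401512] scene [array([266., 422.]), array([354., 415.])]
-0.002 wrist bottom row [278.19893155 203.29485182] scene [array([266., 418.]), array([354., 412.])]
-0.004 wrist bottom row [278.19591649 200.10941819] scene [array([265., 415.]), array([353., 409.])]
[303.02270739 403.77749652] tip [0.45028228 0.22909754 0.        ]
```

View pics/w9c.png

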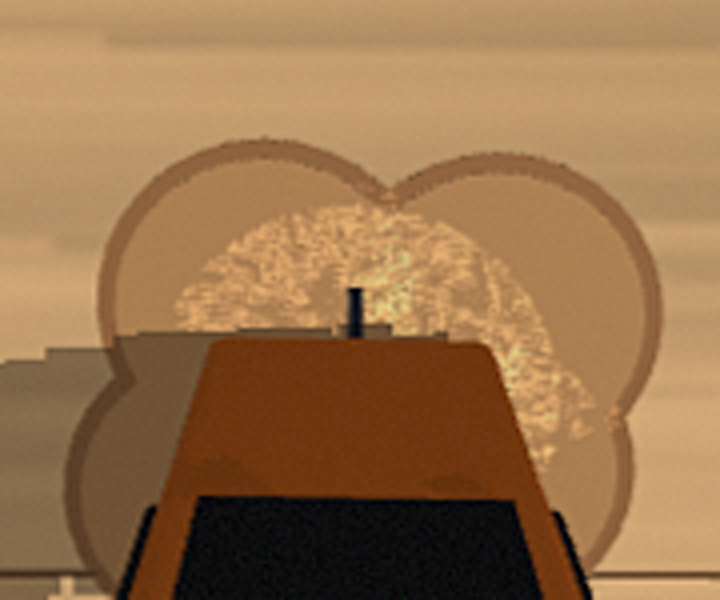

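View pics/s9c.png

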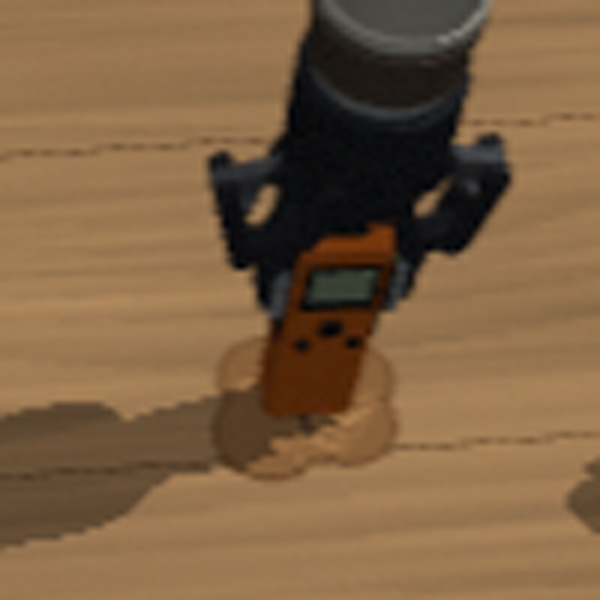

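Net push is about 5.6 N (3.8 N measured plus 1.75 N of hanging weight), which puts each foot about 4.6 mm in. The cross is under the meter to within about 2 mm, so I'm handing in.

```bash
python3 - <<'E'
from h import *
force(6); print(order.job_done())
E
```

```text
F [ 1.02 -0.03  3.69] [0.52 0.42 0.24] p [0.4717 0.2288 0.1134] t 14.45
the job is handed in; nothing more can be done
None
```

I lifted the orange meter out of its dock and carried it to the cross. It was upright with its feet along the grain, pressed lightly on the wood and still held, when I handed in at 14.5 s. No verdict was reported.

**Last checks:**
- **Push on the wood:** about 5.5 N. The wrist reads +3.7 N, against about -1.7 N with the meter hanging free. That puts each foot roughly 4.5 mm in, worked out from the spring rate rather than seen directly.
- **Height:** contact came at a TCP height of about 0.118 m and I stopped at 0.1134 m, which agrees with that depth.
- **Position:** the wrist camera puts the cross at (0.470, 0.229) m. The meter's axis is at about (0.470, 0.229) m, give or take 2 mm.
- **Heading and tilt:** the tool is within 0.2° of the grain and of vertical. The meter looks straight in the fingers.

**Disagreements:**
- The scene and top cameras' first cross estimates differed from each other by about 4 mm. I used the wrist camera's value, which lies between them in x and 1–2 mm to their left in y.
- The meter seems to sit 1 to 2.5 mm towards the robot from the TCP. I corrected by 1.5 mm before pressing.

I planned the moves to keep clear of the kettle, jar and saucer, and no touch showed, but I did not measure their positions again at the end.

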